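# Empty the grinding jar and hold its lid pressed on the dowels

### The job

The milling is finished: pick up the steel grinding jar and tip it so that all three grinding balls fall out into the grey tray, then stand the empty jar upright on the bench and let go of it. Fit the lid down over the jar's two dowel pins until it lies flush on the rim, and press it firmly home with the gripper (about 15 N): the job ends with you still holding it pressed down, not letting go, so that a colleague can put the clamp on; the balls stay in the tray, and the beaker, the vial and the red stopper are not to be disturbed.

Things in the scene. Friction and masses are not known exactly. Their poses are not given: they have to be found in the camera images.
- jar: open steel jar, round, 56 mm across, 50 mm tall, about 0.4 kg, holding the balls. Grip it on its two upright flats, y = +29 and -29 mm (58 mm apart, 34 mm wide, 8 to 44 mm above the foot). Two ears along +x and -x reach x = 45 mm, 22 mm wide, 40 to 50 mm above the foot. Origin: centre of the foot; z up to the mouth; x starts within 30 degrees of world +y; same after a half turn.
- jar_rim (a point): centre of the jar's mouth, 50 mm above its foot (jar's axes). The cavity is a cone: 49 mm across here, 34 mm across at its floor, 38 mm further down; the balls start to roll out when the jar is tipped about 80 degrees and run out freely at 90 to 100 degrees.
- jar_pin (a point): foot, level with the rim, of the dowel pin on the jar's ear at x = +34 mm, y = 0, z = 50 mm; its twin stands at x = -34 mm. Each pin is 8 mm in diameter and stands 10 mm above the rim, the upper 4 mm tapering to 4.4 mm.
- lid: steel lid lying on the bench, grip up: disc 56 mm across, 10 mm thick, about 0.2 kg, with ears along +x and -x (90 mm over both, 22 mm wide); a 9.5 mm hole goes through each ear at x = +34 and -34 mm, y = 0. Origin: centre of the underside; z up; same after a half turn. Fully home, its origin is at the jar's rim centre and the x axes are parallel..
- lid_grip (a point): middle of the black block grip on the lid, 23 mm above the lid's underside (lid's axes). The grip is 42 mm long along x, 20 mm wide along y, and reaches from 10 to 36 mm above the underside.
- tray: shallow open grey tray, 150 mm along x and 180 mm along y, 30 mm tall with 3 mm walls and floor, fixed to the bench. The tray lies on one side of the jar (left or right), the lid on the other. Origin: centre of its underside.
- ball_0: grinding ball, dark steel, 16 mm in diameter, 17 g; origin at its centre. Starts in the jar.
- ball_1: grinding ball, dark steel, 16 mm in diameter, 17 g; origin at its centre. Starts in the jar.
- ball_2: grinding ball, dark steel, 16 mm in diameter, 17 g; origin at its centre. Starts in the jar.
- beaker: small glass beaker, 45 mm across and 59 mm tall, standing behind the work; leave alone. Origin: centre of the foot.
- vial_black: glass vial with a black screw cap, 23 mm across and 51 mm tall, standing behind the work; leave alone. Origin: centre of the foot.
- stopper_red: red rubber stopper, 29 mm across and 26 mm tall, standing behind the work; leave alone. Origin: centre of the foot.

How it is judged:
On the way, in this order (a step that is already met when the one before it is completed fails the run):
1. the jar is lifted and tipped well over (angle between jar's own z axis and vertical above 0.9 rad and height (world z) of jar above 0.03 m).
2. all three balls are in the tray (x of ball_0 in the frame of tray between -0.075 and 0.075 m and y of ball_0 in the frame of tray between -0.09 and 0.09 m and z of ball_0 in the frame of tray between 0 and 0.035 m and x of ball_1 in the frame of tray between -0.075 and 0.075 m and y of ball_1 in the frame of tray between -0.09 and 0.09 m and z of ball_1 in the frame of tray between 0 and 0.035 m and x of ball_2 in the frame of tray between -0.075 and 0.075 m and y of ball_2 in the frame of tray between -0.09 and 0.09 m and z of ball_2 in the frame of tray between 0 and 0.035 m), for 0.2 s.
3. the empty jar stands upright on the bench, let go, the balls in the tray (all of step 2 and angle between jar's own z axis and vertical below 0.06 rad and height (world z) of jar between -0.004 and 0.004 m and horizontal distance between jar and tray above 0.095 m and contact force between the fingers and jar below 0.1 N and linear speed of jar below 0.02 m/s), for 0.2 s.
At the end, for the whole second after the job is handed in: Jar upright on the bench beside the tray (0.06 rad, 4 mm), not touched; lid flush on it over both dowels (3 mm sideways, 47 to 52 mm above the jar's origin, axes within 0.05 to 0.06 rad), pressed on by the gripper so that over 8 N acts between lid and jar; all three balls in the tray (all of step 2 and angle between jar's own z axis and vertical below 0.06 rad and height (world z) of jar between -0.004 and 0.004 m and horizontal distance between jar and tray above 0.095 m and horizontal distance between lid and jar below 0.003 m and z of lid in the frame of jar between 0.047 and 0.052 m and angle between the z axis of lid and the z axis of jar, either way round below 0.05 rad and angle between the x axis of lid and the x axis of jar, either way round below 0.06 rad and contact force between lid and jar above 8 N and contact force between the fingers and lid above 3 N and contact force between the fingers and jar below 0.5 N and linear speed of jar below 0.02 m/s); the arm keeps its last pose, push and grip.
It fails at once if the glass beaker is disturbed (distance of beaker from where it was at the start of the episode above 0.015 m).
It fails at once if the black-capped vial is disturbed (distance of vial_black from where it was at the start of the episode above 0.015 m).
It fails at once if the red rubber stopper is disturbed (distance of stopper_red from where it was at the start of the episode above 0.015 m).
It also fails if it takes over 69 s, if anything falls off the work surface, if the arm or the gripper's body presses on something with over 40 N, if the wrist force passes 120 N, or if a joint passes its speed limit or range.

### The arm

A 6-joint arm with a two-finger parallel gripper is mounted at the origin on a cart in front of the work surface, level with it; the furniture and walls round the work are solid. World frame = base frame: x ahead of the robot, y to its left, z up, the work surface at z = 0. Lengths are in m, angles in rad, forces in N, time in s.
With the tool pointing down it reaches from about 0.25 to 0.725 m from the base axis. Payload 4 kg.
Tool frame: the origin (TCP) lies on the centre line of the jaws, within the pads' length; the fingertips stand 22 mm ahead of it and the grasp point (between the pads) lies 3 mm ahead of it; z points along the fingers, y is the line along which they close (so a half turn about z gives the same grasp; the last joint's range is limited). The gripper opens to 85 mm and grips with 20 to 120 N. Pads are 22 mm wide; open, the fingers measure 114 mm over their backs; the gripper's body (76 mm by 85 mm) begins 54 mm behind the grasp point. The pads swing forward as they close: fully open they stand 13 mm farther back than shut.
Start: joints at [1.286, 0.241, 0.005, 1.335, 0, 1.571], TCP at [0.14, 0.48, 0.253] pointing down, gripper open.
Joint ranges: [-2.72, 2.72], [-1.05, 1.87], [-1.09, 1.28], [-1.99, 2.15], [-1.42, 1.44], [-3.14, 3.14]. Speed limits (rad/s): [2.79, 2.79, 3.14, 3.14, 3.14, 3.14].

### API

Orientations are given as a unit quaternion [x, y, z, w].
In Python, from workcell import bot gives the robot as it stands.
- The arm moves only by the shell command python3 -m inch 'ROWS'. ROWS is JSON, one flat list of numbers, 7 for each row, row after row: the shift along the world's x, y, z in mm, then the turn, a rotation vector about the world's x, y, z in rad, then the opening in per cent of the stroke, from 0 (shut) to 100 (fully open). A call has 1 to 8 rows; each row is the pose to reach, as a shift and turn from the pose commanded when the call began; what a row does not reach only later rows make up. A row lasts 1/12 s, in which the tool goes at most 41.7 mm and 7.16 degrees, less where a joint would pass 70% of its speed; a pose out of reach is approached as far as the arm can. A call with a gripper value outside its range is refused whole. The fingers move at their own pace and stop on an object; the grip force is fixed at half the most. Time passes only in rows, so rows that repeat a pose let the fingers close. It gives the time, the measured TCP pose, the force, the opening and the grip force at its end, in the units of the state.
- bot.get_obs(): the state, without advancing time (a new reading comes with each control period).
- bot.camera(name): name is "side" or "top"; returns the picture (420x560x3 uint8, blue, green, red); there is no depth.
- bot.camera_info(name): a dict with "intrinsics" (3x3 intrinsics, pixels), "camera_from_world" (4x4, takes a point from world to camera coordinates). Camera axes: x right, y down, z forward; pixel columns grow to the right and rows downward; lengths in m; the calibration is good to about 2 mm. A picture is of the moment at which its call begins. camera_info takes no time and is no camera call.
- bot.job_done(): hands the job in; it is judged then, once.
Trained networks look in the newest picture that a camera, given by its name, has taken for a name from the list of things; names that differ only in an ending like _2 or _b are one class to them, and where a whole thing is asked for, a point or a joint stands for the part that bears it (a point fixed in the world has none). Each returns a list of dicts, best first, with "confidence" (0 to 1); they miss things now and then, are a little off and sometimes report something else, mostly with a low value. They report only what shows in the picture. A call takes as long as a camera call.
- bot.silhouettes(camera, target): "mask" (420x560 bool, what is visible of it) and "uv" ([column, row] in pixels, amid what is visible of it).
- bot.spot_point(camera, target): "uv" ([column, row] in pixels: a listed point, or the origin of a listed thing).
The state is a dict: "clock": time; "joint_pos": joint angles; "joint_vel": joint speeds; "tau": joint torques, N m; "eef_pos": TCP position; "tool_rot": TCP orientation; "ft_force": force on the tool from outside, world axes, zero at the start; "ft_torque": the same for the moment, N m; "grip_width": finger opening in m; "grasp_force": force on a finger pad.
Only numpy, scipy, OpenCV 4.12 (cv2) and the standard library are available. Lean on these libraries where they do the work, as an engineer would, in place of code of your own. Each camera call takes 0.05 s, during which the arm holds its last target. There are 200 camera calls.

## Working session

There is one attempt and no reset: what is moved stays moved. The work goes in short steps, Python scripts to look and compute and a shell command to move; the robot and the scene stay as the last step left them, time stands still between calls to the robot, and variables do not carry over. Pictures are saved under pics/ and viewed, at most 10 in all, crops included, and the job is handed in when it is done.

```bash
mkdir -p pics; cat > h.py <<'E'
import numpy as np, cv2
from workcell import bot
from scipy.spatial.transform import Rotation as R
def cam(n):
    i=bot.camera_info(n); return np.array(i["intrinsics"]),np.array(i["camera_from_world"])
def ray(n,uv,z):
    K,T=cam(n); d=T[:3,:3].T@np.linalg.solve(K,[uv[0],uv[1],1]); c=-T[:3,:3].T@T[:3,3]
    return c+d*(z-c[2])/d[2]
def proj(n,p):
    K,T=cam(n); q=K@(T[:3,:3]@np.array(p)+T[:3,3]); return q[:2]/q[2]
E
python3 - <<'E'
from h import *
im=[]
for c in ("side","top"):
    p=bot.camera(c); cv2.imwrite(f"pics/{c}0.png",p)
    K,T=cam(c); print(c,K[0,0],(-T[:3,:3].T@T[:3,3]).round(3))
for t,z in [("jar_rim",.05),("jar_pin",.05),("jar",0),("lid",0),("lid_grip",.023),("tray",0),("beaker",0),("vial_black",0),("stopper_red",0)]:
  for c in ("top","side"):
    for d in bot.spot_point(c,t)[:2]:
        print(t,c,round(d["confidence"],2),np.round(d["uv"]),ray(c,d["uv"],z).round(4)[:2])
o=bot.get_obs();print({k:np.round(v,3) for k,v in o.items()})
E
```

```text
side 435.8746668176338 [0.212 0.626 0.463]
top 482.3624874178516 [ 0.368 -0.013  1.041]
jar_rim top 0.93 [260. 268.] [0.4624 0.0327]
jar_rim top 0.58 [256. 273.] [0.4522 0.0391]
jar_rim side 0.89 [329. 255.] [0.4623 0.032 ]
jar_pin top 0.89 [244. 264.] [0.4681 0.0652]
jar_pin side 0.76 [312. 264.] [0.4741 0.0719]
jar top 0.9 [257. 272.] [0.4591 0.0391]
jar side 0.95 [326. 278.] [0.4648 0.0315]
lid top 0.77 [167. 226.] [0.5397 0.2472]
lid side 0.67 [215. 329.] [0.5468 0.2426]
lid_grip top 0.9 [166. 224.] [0.5401 0.2427]
lid_grip side 0.58 [215. 319.] [0.5433 0.2447]
tray top 0.67 [402. 268.] [ 0.4972 -0.2707]
tray side 0.61 [370. 206.] [ 0.5057 -0.2881]
tray side 0.31 [270. 230.] [ 0.6401 -0.0573]
beaker top 0.74 [279. 176.] [0.6765 0.0125]
beaker side 0.96 [237. 237.] [0.681  0.0058]
vial_black top 0.6 [310. 189.] [ 0.653  -0.0588]
vial_black top 0.39 [246. 264.] [0.475  0.0648]
vial_black side 0.63 [266. 228.] [ 0.6524 -0.0609]
stopper_red top 0.46 [253. 183.] [0.6561 0.0682]
stopper_red side 0.65 [269. 224.] [ 0.6565 -0.078 ]
stopper_red side 0.54 [228. 258.] [0.6487 0.0788]
{'clock': np.float64(1.0), 'joint_pos': array([ 1.286,  0.241,  0.005,  1.335, -0.   ,  1.571]), 'joint_vel': array([ 0.001,  0.001, -0.   , -0.001, -0.   , -0.   ]), 'tau': array([ 1.0000e-03, -3.7222e+01,  2.5270e+01,  1.0000e-03, -0.0000e+00,
       -0.0000e+00]), 'eef_pos': array([0.14 , 0.48 , 0.253]), 'tool_rot': array([ 0.142,  0.99 , -0.   ,  0.   ]), 'ft_force': array([-0.728, -0.249, -0.149]), 'ft_torque': array([-0.015,  0.016, -0.009]), 'grasp_force': np.float64(0.0), 'grip_width': np.float64(0.086)}
```

View pics/top0.png

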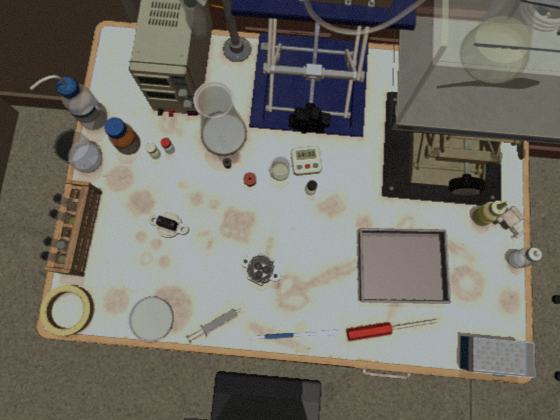

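View pics/side0.png

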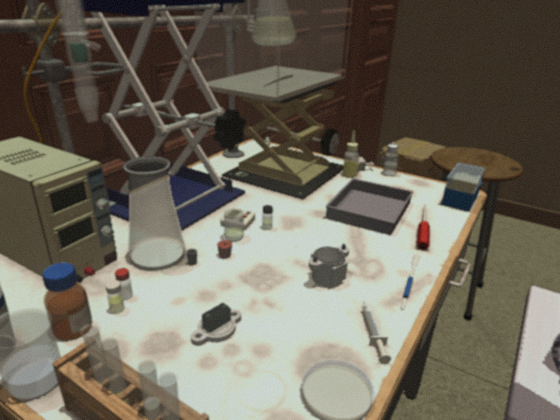

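```bash
python3 - <<'E'
from h import *
p=bot.camera("top"); bot.camera("side")
a=cv2.resize(p[235:305,225:295],(400,400),interpolation=cv2.INTER_CUBIC)
b=cv2.resize(p[190:260,132:202],(400,400),interpolation=cv2.INTER_CUBIC)
cv2.imwrite("pics/z.png",np.hstack([a,b]))
for t,z in [("jar",.045),("lid",.007)]:
  for c in ("top","side"):
   for d in bot.silhouettes(c,t)[:1]:
    m=d["mask"]; ys,xs=np.nonzero(m)
    P=np.array([ray(c,(x,y),z)[:2] for x,y in zip(xs,ys)]); C=P.mean(0)
    w,v=np.linalg.eigh(np.cov((P-C).T)); e=v[:,1]*np.sign(v[1,1])
    s=(P-C)@e
    print(t,c,d["confidence"],m.sum(),C.round(4),"yaw from +y (ccw)",np.degrees(np.arctan2(-e[0],e[1])).round(1),s.min(),s.max(),np.sqrt(w))
for c in ("top","side"):
  print(c,[(round(d["confidence"],2),np.round(d["uv"],1),ray(c,d["uv"],.05).round(4)) for d in bot.spot_point(c,"jar_pin")])
  print([(round(d["confidence"],2),np.round(d["uv"],1),ray(c,d["uv"],0).round(4)) for d in bot.spot_point(c,"tray")])
d=bot.silhouettes("top","tray")[0]["mask"]
r=cv2.minAreaRect(np.argwhere(d)[:,::-1].astype(np.float32)); print("tray rim",[ray("top",q,.03)[:2].round(3) for q in cv2.boxPoints(r)])
E
```

```text
jar top 0.77 738 [0.4621 0.0318] yaw from +y (ccw) -22.9 -0.044745321395857324 0.04574522078640398 [0.01517497 0.02246015]
jar side 0.74 1418 [0.4529 0.052 ] yaw from +y (ccw) 17.3 -0.07556458357964509 0.06366950421853199 [0.01706884 0.03464108]
lid top 0.76 636 [0.5432 0.2415] yaw from +y (ccw) -12.6 -0.0439807711789688 0.04466850703177802 [0.01297555 0.01996876]
lid side 0.79 1382 [0.5466 0.2399] yaw from +y (ccw) 8.7 -0.0488134670822406 0.04943188392132025 [0.01550454 0.02417815]
top [(0.6, array([247.2, 260.5]), array([0.4762, 0.0599, 0.05  ]))]
[(0.98, array([401.7, 268.9]), array([ 0.4941, -0.2697,  0.    ]))]
side [(0.72, array([314.6, 259.4]), array([0.477 , 0.0575, 0.05  ]))]
[(0.96, array([370.6, 208.9]), array([ 0.4992, -0.2773,  0.    ])), (0.36, array([237.7, 233.5]), array([ 0.6882, -0.0066,  0.    ]))]
tray rim [array([ 0.638, -0.044]), array([ 0.668, -0.056]), array([ 0.659, -0.077]), array([ 0.629, -0.065])]
```

View pics/z.png

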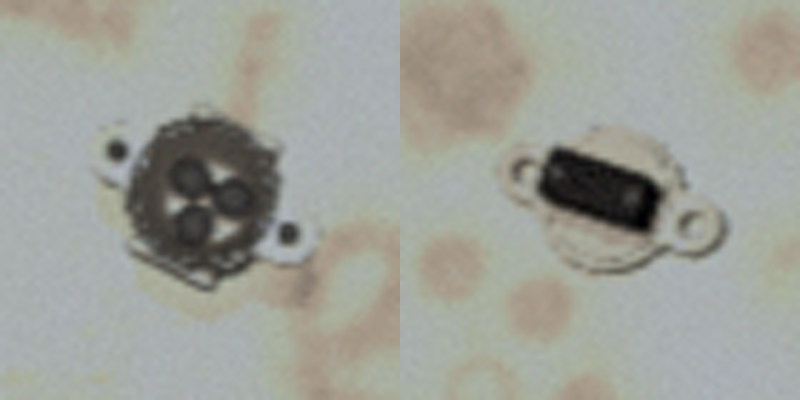

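The top crop shows the jar's pins at about (245.5,261.3) and (275.6,275.8). The lid's holes are at (153.7,220.5) and (183.8,229.9). I'll compute the yaw of each from those pixels.

```bash
cat >> h.py <<'E'
def go(p,Rt,n=""):
    o=bot.get_obs(); r=(Rt*R.from_quat(o["tool_rot"]).inv()).as_rotvec()
    print(n,"d_mm",((np.array(p)-o["eef_pos"])*1e3).round(1),"rotvec",r.round(3),"deg",np.degrees(np.linalg.norm(r)).round(1),"t",round(o["clock"],2))
def down(a): # tool down, tool y at angle a (deg)
    c,s=np.cos(np.radians(a)),np.sin(np.radians(a)); return R.from_matrix(np.array([[s,c,0],[-c,s,0],[0,0,-1]]).T.reshape(3,3).T if 0 else np.column_stack([[s,-c,0],[c,s,0],[0,0,-1]]))
def about(a,deg): return R.from_rotvec(np.radians(deg)*np.array([np.cos(np.radians(a)),np.sin(np.radians(a)),0]))
E
python3 - <<'E'
from h import *
def ax(u,v,z):
    a,b=ray("top",u,z),ray("top",v,z); e=a-b
    print(((a+b)/2).round(4),"len",np.linalg.norm(e),"toolY ang",np.degrees(np.arctan2(e[1],e[0]))-90)
    return (a+b)/2
ax((245.5,261.25),(275.6,275.8),.058); ax((153.7,220.5),(183.8,229.9),.009)
o=bot.get_obs(); print(np.linalg.det(down(-25).as_matrix()),down(73.7).as_quat())
J=np.array([.4625,.0325,0]); Rt=about(-25,-25)*down(-25); tz=Rt.as_matrix()[:,2]; print(tz)
go(J+[0,0,.13]-.003*tz,Rt,"above")
E
```

```text
[0.4616 0.0307 0.058 ] len 0.068111917961049 toolY ang -20.393915360499136
[0.5415 0.241  0.009 ] len 0.06960073856818039 toolY ang -12.106541856626961Traceback (most recent call last):
  File "<stdin>", line 7, in <module>
  File "h.py", line 15, in down
    c,s=np.cos(np.radians(a)),np.sin(np.radians(a)); return R.from_matrix(np.array([[s,c,0],[-c,s,0],[0,0,-1]]).T.reshape(3,3).T if 0 else np.column_stack([[s,-c,0],[c,s,0],[0,0,-1]]))
                                                            ~~~~~~~~~~~~~^^^^^^^^^^^^^^^^^^^^^^^^^^^^^^^^^^^^^^^^^^^^^^^^^^^^^^^^^^^^^^^^^^^^^^^^^^^^^^^^^^^^^^^^^^^^^^^^^^^^^^^^^^^^^^^
  File "scipy/spatial/transform/_rotation.pyx", line 1143, in scipy.spatial.transform._rotation.Rotation.from_matrix
ValueError: Non-positive determinant (left-handed or null coordinate frame) in rotation matrix 0: [[-0.42261826  0.90630779  0.        ]
 [-0.90630779 -0.42261826  0.        ]
 [ 0.          0.         -1.        ]].
```

```bash
sed -i '/^def down/,+1d' h.py; cat >> h.py <<'E'
def down(a): # tool down, tool y at angle a (deg)
    c,s=np.cos(np.radians(a)),np.sin(np.radians(a)); return R.from_matrix(np.column_stack([[-s,c,0],[c,s,0],[0,0,-1]]))
E
python3 - <<'E'
from h import *
print(down(73.7).as_quat())
J=np.array([.4622,.0317,0]); Rt=about(-21,-25)*down(-21); tz=Rt.as_matrix()[:,2]; print(tz)
go(J+[0,0,.13]-.003*tz,Rt,"above")
E
```

```text
[0.14176514 0.98990032 0.         0.        ]
[-0.15145284 -0.39454814 -0.90630779]
above d_mm [ 322.2 -447.  -120.6] rotvec [-0.439 -0.217 -1.624] deg 97.2 t 1.55
```

```bash
python3 -m inch '[322,-447,-120,-0.439,-0.217,-1.624,100, 322,-447,-120,-0.439,-0.217,-1.624,100, 322,-447,-120,-0.439,-0.217,-1.624,100, 322,-447,-120,-0.439,-0.217,-1.624,100, 322,-447,-120,-0.439,-0.217,-1.624,100, 322,-447,-120,-0.439,-0.217,-1.624,100, 322,-447,-120,-0.439,-0.217,-1.624,100, 322,-447,-120,-0.439,-0.217,-1.624,100]'
cat > a.py <<'E'
from h import *
J=np.array([.4622,.0317,0]); Rt=about(-21,-25)*down(-21); tz=Rt.as_matrix()[:,2]
go(J+[0,0,.13]-.003*tz,Rt,"above"); go(J+[0,0,.03]-.003*tz,Rt,"grasp")
E
python3 a.py
```

```text
clock: 2.22
eef_pos: [0.3316, 0.2141, 0.1823]
tool_rot: [0.581, 0.802, -0.114, 0.079]
ft_force: [1.2, 0.6, 0.4]
grip_width: 0.0852
grasp_force: 0.0
above d_mm [ 131.  -181.2  -49.6] rotvec [-0.179 -0.088 -0.661] deg 39.6 t 2.22
grasp d_mm [ 131.  -181.2 -149.6] rotvec [-0.179 -0.088 -0.661] deg 39.6 t 2.22
```

```bash
python3 -m inch '[131,-181,-50,-0.179,-0.088,-0.661,100, 131,-181,-50,-0.179,-0.088,-0.661,100, 131,-181,-50,-0.179,-0.088,-0.661,100, 131,-181,-50,-0.179,-0.088,-0.661,100, 131,-181,-50,-0.179,-0.088,-0.661,100, 131,-181,-50,-0.179,-0.088,-0.661,100, 131,-181,-50,-0.179,-0.088,-0.661,100, 131,-181,-50,-0.179,-0.088,-0.661,100]'
python3 a.py; python3 - <<'E'
from h import *
p=bot.camera("side"); cv2.imwrite("pics/s1.png",cv2.resize(p[120:330,200:480],(800,600)))
E
```

```text
clock: 2.88
eef_pos: [0.462, 0.0336, 0.1316]
tool_rot: [0.804, 0.554, -0.179, 0.121]
ft_force: [0.1, 0.1, -0.2]
grip_width: 0.0856
grasp_force: 0.0
above d_mm [ 0.6 -0.7  1.1] rotvec [-0.001 -0.003 -0.003] deg 0.2 t 2.88
grasp d_mm [  0.6  -0.7 -98.9] rotvec [-0.001 -0.003 -0.003] deg 0.2 t 2.88
```

View pics/s1.png

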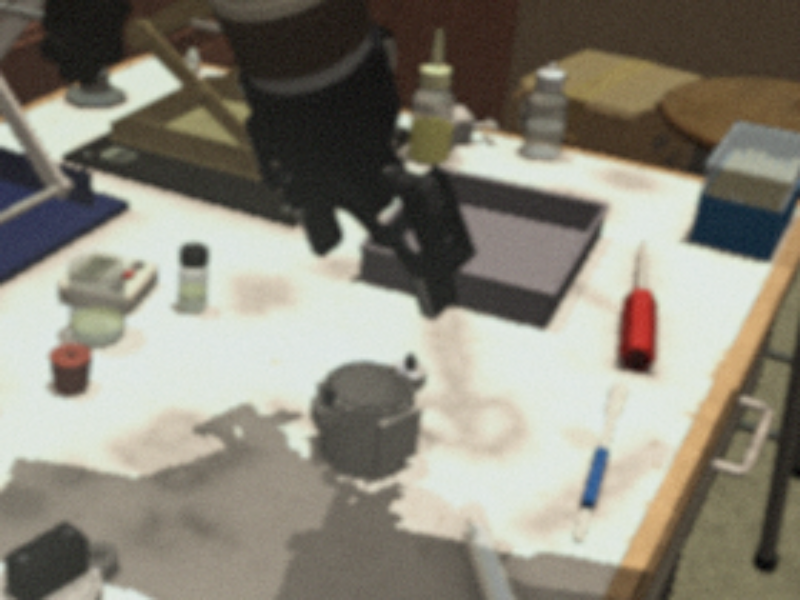

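The side view shows the open fingers above the jar, one on each side of its flats, with nothing in the way. I'll descend and close.

```bash
python3 -m inch '[0,-1,-30,0,0,0,100, 0,-1,-55,0,0,0,100, 0,-1,-75,0,0,0,100, 0,-1,-90,0,0,0,100, 0,-1,-99,0,0,0,100, 0,-1,-99,0,0,0,100]' && python3 -m inch '[0,0,0,0,0,0,0, 0,0,0,0,0,0,0, 0,0,0,0,0,0,0, 0,0,0,0,0,0,0, 0,0,0,0,0,0,0, 0,0,0,0,0,0,0, 0,0,0,0,0,0,0, 0,0,0,0,0,0,0]'
```

```text
clock: 3.43
eef_pos: [0.4603, 0.0344, 0.0323]
tool_rot: [0.802, 0.556, -0.179, 0.122]
ft_force: [-0.1, -0.6, -0.1]
grip_width: 0.0855
grasp_force: 0.0
clock: 4.1
eef_pos: [0.4629, 0.0344, 0.0348]
tool_rot: [0.803, 0.555, -0.177, 0.122]
ft_force: [-0.4, 3.9, 6.8]
grip_width: 0.0575
grasp_force: 65.5
```

```bash
python3 -m inch '[0,0,30,0,0,0,0, 0,0,60,0,0,0,0, 4,-25,85,0,0,0,0, 9,-60,95,0,0,0,0, 15,-95,95,0.11,-0.04,0,0, 20,-130,95,0.22,-0.085,0,0, 26,-165,95,0.34,-0.13,0,0, 32,-200,95,0.45,-0.17,0,0]' && python3 -m inch '[4,-30,0,0.11,-0.04,0,0, 8,-60,0,0.22,-0.085,0,0, 12,-78,0,0.34,-0.13,0,0, 12,-78,0,0.45,-0.17,0,0, 12,-78,0,0.56,-0.215,0,0, 12,-78,-5,0.65,-0.25,0,0, 12,-78,-10,0.65,-0.25,0,0, 12,-78,-15,0.65,-0.25,0,0]'
python3 - <<'E'
from h import *
o=bot.get_obs();print(o["joint_pos"].round(2))
m=R.from_quat(o["tool_rot"]).as_matrix();print(m[:,2].round(3),m[:,1].round(3))
E
```

```text
clock: 4.77
eef_pos: [0.4939, -0.1678, 0.1298]
tool_rot: [0.822, 0.569, 0.022, -0.013]
ft_force: [2.2, 0.5, -3.9]
grip_width: 0.0573
grasp_force: 66.5
clock: 5.43
eef_pos: [0.5045, -0.2454, 0.1108]
tool_rot: [0.768, 0.529, 0.297, -0.206]
ft_force: [0.6, 0.4, -3.5]
grip_width: 0.0572
grasp_force: 66.3
[-0.77  0.68  0.1   1.33  0.67  1.04]
[ 0.239  0.63  -0.739] [ 0.935 -0.355 -0.001]
```

```bash
python3 -m inch '[0,0,-5,0.1,-0.04,0,0, 0,0,-5,0.2,-0.077,0,0, 0,0,-5,0.28,-0.107,0,0, 0,0,-5,0.36,-0.137,0,0, 0,0,-5,0.44,-0.168,0,0, 0,0,-5,0.523,-0.2,0,0, 0,0,-5,0.523,-0.2,0,0, 0,0,-5,0.523,-0.2,0,0]' && python3 -m inch '[0,0,0,0,0,0,0, 0,0,0,0,0,0,0, 0,0,0,0,0,0,0, 0,0,0,0,0,0,0, 0,0,0,0,0,0,0, 0,0,0,0,0,0,0, 0,0,0,0,0,0,0, 0,0,0,0,0,0,0]'
python3 - <<'E'
from h import *
o=bot.get_obs();print(o["joint_pos"].round(2))
m=R.from_quat(o["tool_rot"]).as_matrix();print(m[:,2].round(3))
p=bot.camera("top");q=bot.camera("side"); cv2.imwrite("pics/t2.png",np.hstack([cv2.resize(p[210:330,320:480],(400,300),interpolation=2),cv2.resize(q[140:260,290:450],(400,300),interpolation=2)]))
for c in("top","side"): print([(round(d["confidence"],2),np.round(d["uv"]),ray(c,d["uv"],.011).round(3)) for d in bot.spot_point(c,"ball_0")])
E
```

```text
clock: 6.1
eef_pos: [0.5058, -0.2429, 0.106]
tool_rot: [0.654, 0.453, 0.498, -0.344]
ft_force: [1.1, 0.5, -2.9]
grip_width: 0.057
grasp_force: 66.6
clock: 6.77
eef_pos: [0.5058, -0.2445, 0.1085]
tool_rot: [0.654, 0.453, 0.5, -0.342]
ft_force: [-0.5, -0.3, -2.9]
grip_width: 0.0572
grasp_force: 66.6
[-0.88  1.06  0.35  1.92  0.99  0.43]
[ 0.344  0.901 -0.266]
[]
[(0.58, array([378., 198.]), array([ 0.499, -0.325,  0.011])), (0.53, array([382., 202.]), array([ 0.482, -0.304,  0.011])), (0.37, array([388., 198.]), array([ 0.479, -0.334,  0.011]))]
```

View pics/t2.png

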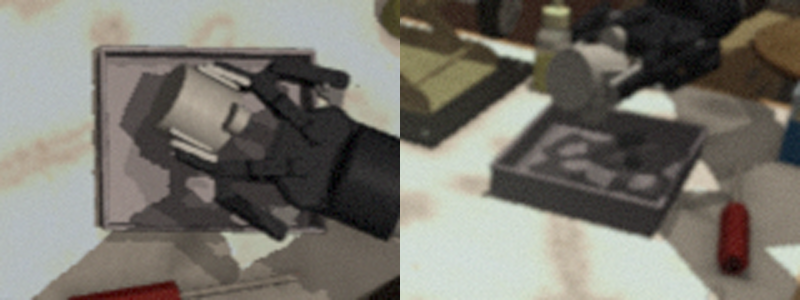

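The side view detects three balls on the tray floor at (378,198), (382,202) and (388,198). The weight also fell by 0.6 N, so the jar should be empty. I'll return it to its spot.

```bash
python3 -m inch '[0,0,15,-0.11,0.043,0,0, 0,0,30,-0.22,0.086,0,0, 0,10,40,-0.33,0.13,0,0, -3,35,40,-0.44,0.17,0,0, -9,65,40,-0.55,0.21,0,0, -14,95,40,-0.66,0.25,0,0, -20,130,40,-0.77,0.29,0,0, -26,165,40,-0.87,0.33,0,0]' 
cat > b.py <<'E'
from h import *
Rt=R.from_quat([.803,.555,-.177,.122]); go([.4629,.0344,.105],Rt,"above"); go([.4629,.0344,.0355],Rt,"place")
E
python3 b.py
```

```text
clock: 7.63
eef_pos: [0.4789, -0.0785, 0.1494]
tool_rot: [0.809, 0.559, 0.152, -0.101]
ft_force: [0.6, 1.1, -4.0]
grip_width: 0.0574
grasp_force: 66.4
above d_mm [-16.  112.9 -44.4] rotvec [-0.746  0.289 -0.002] deg 45.8 t 7.63
place d_mm [ -16.   112.9 -113.9] rotvec [-0.746  0.289 -0.002] deg 45.8 t 7.63
```

```bash
python3 -m inch '[-4,28,-8,-0.11,0.043,0,0, -8,56,-15,-0.22,0.086,0,0, -12,84,-22,-0.33,0.13,0,0, -16,113,-30,-0.44,0.17,0,0, -16,113,-38,-0.55,0.213,0,0, -16,113,-44,-0.66,0.256,0,0, -16,113,-44,-0.746,0.289,-0.002,0, -16,113,-44,-0.746,0.289,-0.002,0]' ; python3 b.py
```

```text
clock: 8.3
eef_pos: [0.463, 0.0367, 0.102]
tool_rot: [0.802, 0.558, -0.179, 0.118]
ft_force: [1.8, 0.8, -4.6]
grip_width: 0.057
grasp_force: 66.4
above d_mm [-0.1 -2.3  3. ] rotvec [-0.005 -0.009 -0.004] deg 0.6 t 8.3
place d_mm [ -0.1  -2.3 -66.5] rotvec [-0.005 -0.009 -0.004] deg 0.6 t 8.3
```

```bash
python3 -m inch '[0,0,-20,0,0,0,0, 0,0,-40,0,0,0,0, 0,0,-52,0,0,0,0, 0,0,-60,0,0,0,0, 0,0,-60,0,0,0,0, 0,0,-60,0,0,0,0]' ; python3 b.py
```

```text
clock: 8.8
eef_pos: [0.4635, 0.0331, 0.0446]
tool_rot: [0.804, 0.555, -0.176, 0.119]
ft_force: [0.6, -0.3, -2.5]
grip_width: 0.0572
grasp_force: 66.4
above d_mm [-0.6  1.3 60.4] rotvec [-0.007 -0.002  0.001] deg 0.4 t 8.8
place d_mm [-0.6  1.3 -9.1] rotvec [-0.007 -0.002  0.001] deg 0.4 t 8.8
```

```bash
python3 -m inch '[0,0,-5,-0.007,-0.002,0,0, 0,0,-8,-0.007,-0.002,0,0, 0,0,-8,-0.007,-0.002,0,0, 0,0,-8,-0.007,-0.002,0,0]' && python3 -m inch '[0,0,-1,0,0,0,0, 0,0,-2,0,0,0,0, 0,0,-2,0,0,0,0]'; python3 b.py
```

```text
clock: 9.13
eef_pos: [0.4639, 0.0336, 0.0366]
tool_rot: [0.803, 0.555, -0.177, 0.123]
ft_force: [-0.6, -0.4, -2.8]
grip_width: 0.0578
grasp_force: 66.4
clock: 9.38
eef_pos: [0.4641, 0.0337, 0.0348]
tool_rot: [0.803, 0.555, -0.177, 0.123]
ft_force: [-0.0, 0.5, 0.2]
grip_width: 0.0574
grasp_force: 66.6
above d_mm [-1.2  0.7 70.2] rotvec [0.001 0.001 0.   ] deg 0.1 t 9.38
place d_mm [-1.2  0.7  0.7] rotvec [0.001 0.001 0.   ] deg 0.1 t 9.38
```

```bash
python3 -m inch '[0,0,-0.7,0,0,0,0, 0,0,-0.7,0,0,0,100, 0,0,-0.7,0,0,0,100, 0,0,-0.7,0,0,0,100, 0,0,-0.7,0,0,0,100, 0,0,-0.7,0,0,0,100, 0,0,-0.7,0,0,0,100, 0,0,-0.7,0,0,0,100]' && python3 -m inch '[0,0,20,0,0,0,100, 0,0,45,0,0,0,100, 0,0,80,0,0,0,100, 0,30,120,0,0,0,100, 25,70,140,0,0,0,100, 50,110,140,0,0,0,100, 60,145,140,0,0,0,100, 70,180,140,0,0,0,100]'
python3 - <<'E'
from h import *
p=bot.camera("top");q=bot.camera("side"); cv2.imwrite("pics/t3.png",np.hstack([cv2.resize(p[235:305,225:295],(400,400),interpolation=2),cv2.resize(q[170:310,290:430],(400,400),interpolation=2)]))
for c in("top","side"):
  print([(round(d["confidence"],2),np.round(d["uv"]),ray(c,d["uv"],.011).round(3)) for d in bot.spot_point(c,"ball_0")])
  for t,z in [("jar_rim",.05),("jar_pin",.05),("jar",0)]: print(t,[(round(d["confidence"],2),np.round(d["uv"],1),ray(c,d["uv"],z).round(4)) for d in bot.spot_point(c,t)])
Rt=down(-12.3); go([.542,.2415,.13],Rt,"lid above")
E
```

```text
clock: 10.05
eef_pos: [0.4638, 0.0335, 0.0336]
tool_rot: [0.803, 0.555, -0.177, 0.123]
ft_force: [-0.3, 0.6, 0.4]
grip_width: 0.0853
grasp_force: 0.0
clock: 10.72
eef_pos: [0.5324, 0.2061, 0.1749]
tool_rot: [0.804, 0.554, -0.176, 0.123]
ft_force: [0.8, -0.4, 0.2]
grip_width: 0.0856
grasp_force: 0.0
[(0.58, array([430., 267.]), array([ 0.502, -0.328,  0.011])), (0.47, array([409., 275.]), array([ 0.482, -0.283,  0.011])), (0.38, array([315., 191.]), array([ 0.647, -0.07 ,  0.011])), (0.36, array([442., 277.]), array([ 0.483, -0.353,  0.011]))]
jar_rim [(0.85, array([260.6, 272.1]), array([0.4551, 0.0301, 0.05  ]))]
jar_pin [(0.55, array([246.8, 261.1]), array([0.4749, 0.0606, 0.05  ]))]
jar [(0.87, array([258.1, 268.2]), array([0.4673, 0.0385, 0.    ]))]
[(0.5, array([382., 204.]), array([ 0.478, -0.295,  0.011])), (0.44, array([377., 201.]), array([ 0.495, -0.305,  0.011])), (0.42, array([386., 196.]), array([ 0.486, -0.343,  0.011]))]
jar_rim [(0.8, array([326.5, 252.9]), array([0.4693, 0.0275, 0.05  ]))]
jar_pin [(0.94, array([312.7, 262.3]), array([0.4756, 0.0672, 0.05  ]))]
jar [(0.95, array([325.1, 277.6]), array([ 0.4662,  0.0303, -0.    ]))]
lid above d_mm [ 11.1  38.  -44.2] rotvec [ 0.417 -0.124  0.146] deg 26.3 t 11.22
```

View pics/t3.png

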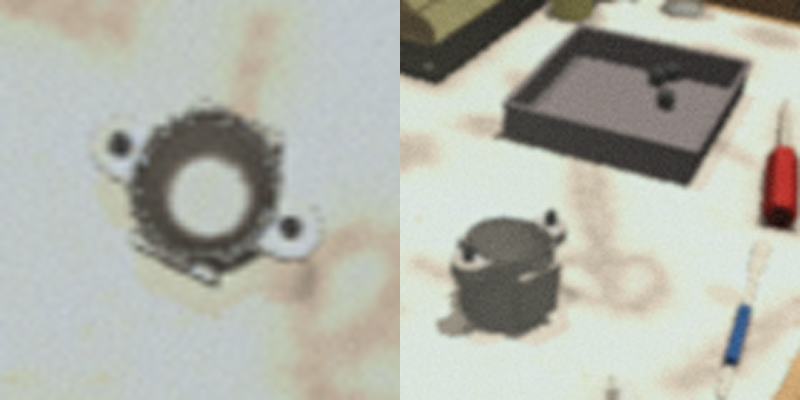

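The top crop shows an empty jar with its pins at about (246.0,260.4) and (275.9,274.7). The side crop shows it upright and three balls in the tray. Lid next.

```bash
python3 -m inch '[11,38,-20,0.11,-0.033,0.04,100, 11,38,-40,0.22,-0.066,0.08,100, 11,38,-44,0.33,-0.1,0.115,100, 11,38,-44,0.417,-0.124,0.146,100, 11,38,-44,0.417,-0.124,0.146,100, 11,38,-44,0.417,-0.124,0.146,100]'
python3 - <<'E'
from h import *
m=R.from_quat([.803,.555,-.177,.123]).as_matrix(); y=m[:,1]; print("jar toolY ang",np.degrees(np.arctan2(y[1],y[0])))
a,b=ray("top",(246.0,260.4),.058),ray("top",(275.9,274.7),.058); C=(a+b)/2; e=a-b
print("jar cam",C,np.linalg.norm(e),np.degrees(np.arctan2(e[1],e[0]))-90, "closing off mm",1e3*(C-[.4638,.0335,.058])@y)
bot.camera("side")
for t,z in [("lid",0),("lid_grip",.023)]: print(t,[(round(d["confidence"],2),ray("side",d["uv"],z).round(4)) for d in bot.spot_point("side",t)])
go([.542,.2415,.027],down(-12.3))
E
```

```text
clock: 11.72
eef_pos: [0.5417, 0.2408, 0.1307]
tool_rot: [0.78, 0.626, -0.0, 0.001]
ft_force: [0.7, 0.9, 0.3]
grip_width: 0.0852
grasp_force: 0.0
jar toolY ang -20.685266930009067
jar cam [0.46364295 0.03009327 0.058     ] 0.06755455788349121 -20.168588954409998 closing off mm 1.056447746688259
lid [(0.97, array([ 0.55  ,  0.2419, -0.    ])), (0.63, array([0.6812, 0.0025, 0.    ])), (0.26, array([0.4606, 0.0319, 0.    ]))]
lid_grip [(0.84, array([0.5411, 0.2395, 0.023 ]))]
 d_mm [  -0.9   -1.8 -103.3] rotvec [ 0.001  0.002 -0.001] deg 0.1 t 11.87
```

```bash
python3 -m inch '[0,0,-30,0,0,0,100, 0,0,-60,0,0,0,100, 0,0,-80,0,0,0,100, 0,0,-92,0,0,0,100, 0,0,-95,0,0,0,100, 0,0,-95,0,0,0,100]' && python3 -m inch '[0,0,0,0,0,0,0, 0,0,0,0,0,0,0, 0,0,0,0,0,0,0, 0,0,0,0,0,0,0, 0,0,0,0,0,0,0, 0,0,0,0,0,0,0, 0,0,0,0,0,0,0, 0,0,0,0,0,0,0]' && python3 -m inch '[0,0,0,0,0,0,0, 0,0,0,0,0,0,0, 0,0,0,0,0,0,0, 0,0,0,0,0,0,0, 0,0,0,0,0,0,0, 0,0,0,0,0,0,0]'
```

```text
clock: 12.37
eef_pos: [0.5417, 0.2434, 0.0332]
tool_rot: [0.778, 0.628, -0.001, 0.0]
ft_force: [0.2, 0.0, -0.3]
grip_width: 0.0854
grasp_force: 0.0
clock: 13.03
eef_pos: [0.5427, 0.243, 0.0355]
tool_rot: [0.778, 0.628, 0.001, 0.0]
ft_force: [0.4, -0.3, 3.8]
grip_width: 0.0188
grasp_force: 60.8
clock: 13.53
eef_pos: [0.5427, 0.243, 0.0355]
tool_rot: [0.778, 0.628, 0.001, 0.001]
ft_force: [-0.6, -0.8, 5.2]
grip_width: 0.019
grasp_force: 60.8
```

```bash
python3 -m inch '[0,0,30,0,0,0,0, 0,0,65,0,0,0,0, -9,-35,85,0,0,0,0, -22,-70,85,0,0,0,0, -36,-105,85,0,0,-0.05,0, -50,-140,85,0,0,-0.1,0, -63,-175,85,0,0,-0.147,0, -79,-210,85,0,0,-0.147,0]' && python3 -m inch '[0,0,0,0,0,0,0, 0,0,0,0,0,0,0, 0,0,0,0,0,0,0]'
python3 - <<'E'
from h import *
p=bot.camera("top");q=bot.camera("side"); cv2.imwrite("pics/t4.png",np.hstack([cv2.resize(p[225:295,225:295],(400,400),interpolation=2),cv2.resize(q[195:295,280:380],(400,400),interpolation=2)]))
for c in("top","side"):
  for t,z in [("jar_rim",.05),("jar_pin",.05),("jar",0),("lid",.085),("lid_grip",.108)]: print(c,t,[(round(d["confidence"],2),np.round(d["uv"],1),ray(c,d["uv"],z).round(4)) for d in bot.spot_point(c,t)[:2]])
go([.4634,.0326,.12],down(-20.7))
E
```

```text
clock: 14.2
eef_pos: [0.4618, 0.0313, 0.119]
tool_rot: [0.823, 0.568, -0.0, 0.0]
ft_force: [0.9, -1.5, -2.5]
grip_width: 0.0187
grasp_force: 60.0
clock: 14.45
eef_pos: [0.4631, 0.0327, 0.1193]
tool_rot: [0.823, 0.569, 0.0, 0.0]
ft_force: [-0.6, 0.6, -3.1]
grip_width: 0.0193
grasp_force: 60.0
top jar_rim []
top jar_pin []
top jar [(0.61, array([432.4, 270.2]), array([ 0.4974, -0.3358,  0.    ]))]
top lid []
top lid_grip []
side jar_rim [(0.83, array([328.4, 256.6]), array([0.4613, 0.0363, 0.05  ]))]
side jar_pin [(0.71, array([311.3, 257.7]), array([0.4842, 0.0561, 0.05  ])), (0.32, array([223.2, 256.8]), array([0.6101, 0.139 , 0.05  ]))]
side jar [(0.57, array([325.9, 277.5]), array([0.4652, 0.0292, 0.    ])), (0.23, array([311.3, 261. ]), array([ 0.5119, -0.0028,  0.    ]))]
side lid [(0.57, array([326.2, 235.6]), array([0.4721, 0.0292, 0.085 ])), (0.46, array([268.4, 227. ]), array([0.5698, 0.0606, 0.085 ]))]
side lid_grip [(0.62, array([328.5, 225.2]), array([0.4684, 0.0322, 0.108 ]))]
 d_mm [ 0.3 -0.3  0.5] rotvec [ 0.     0.001 -0.001] deg 0.1 t 15.05
```

View pics/t4.png

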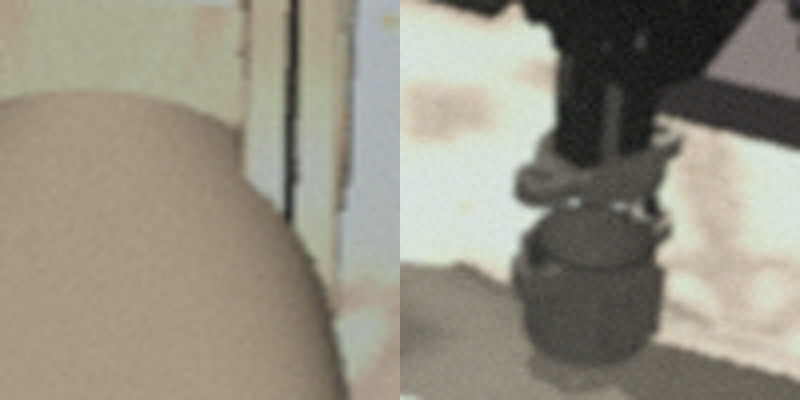

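The side crop shows the lid level above the jar. Its ears are at about (309,241) and (350,230), and the jar's ears at about (309,262) and (347,251). I'll overlay model outlines to check the offset.

```bash
python3 - <<'E'
from h import *
q=bot.camera("side"); S=8; x0,y0=290,205
im=cv2.resize(q[y0:y0+75,x0:x0+75],None,fx=S,fy=S,interpolation=cv2.INTER_CUBIC)
im=cv2.convertScaleAbs(im,alpha=1.7,beta=10)
e=np.array([.353,.935,0]); n=np.array([-.935,.353,0]); t=np.linspace(0,2*np.pi,100)
def draw(pts,col):
    P=np.array([(proj("side",p)-[x0,y0]+.5)*S for p in pts]).astype(int); cv2.polylines(im,[P.reshape(-1,1,2)],False,col,1)
def circ(c,r): return [c+r*np.cos(a)*e+r*np.sin(a)*n for a in t]
o=bot.get_obs(); T=o["eef_pos"]; L=T-.0022*e-[0,0,.0355]; J=np.array([.46265,.0305,.05])
print("L",L)
for z in (0,.01):
    for s in(1,-1): draw(circ(L+[0,0,z]+s*.034*e,.011),(0,255,255))
    draw(circ(L+[0,0,z],.028),(0,255,255))
for s in(1,-1):
    draw(circ(J+s*.034*e,.011),(0,255,0)); draw(circ(J+s*.034*e+[0,0,.01],.0022),(0,0,255))
draw(circ(J,.0245),(0,255,0)); draw(circ(J-[0,0,.05],.028),(0,255,0))
cv2.imwrite("pics/t5.png",im)
E
```

```text
L [0.46228752 0.03080644 0.08401898]
```

View pics/t5.png

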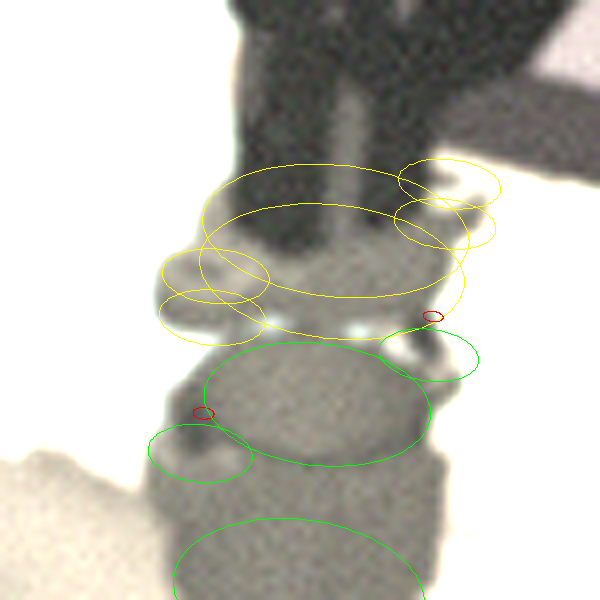

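The overlay agrees with the picture to 1–2 mm. The lid outline sits about 1.5 px high, and lateral offset is small. That is inside the pins' taper capture range, so I'll descend and watch the force.

```bash
python3 -m inch '[0,0,-8,0,0,0,0, 0,0,-16,0,0,0,0, 0,0,-22,0,0,0,0, 0,0,-22,0,0,0,0]' && python3 -m inch '[0,0,-1.5,0,0,0,0, 0,0,-3,0,0,0,0, 0,0,-4,0,0,0,0, 0,0,-4,0,0,0,0]'; python3 -c "
from h import *;o=bot.get_obs();print(o['ft_force'].round(2),o['ft_torque'].round(2))"
```

```text
clock: 15.43
eef_pos: [0.4615, 0.0326, 0.0956]
tool_rot: [0.822, 0.569, -0.001, -0.001]
ft_force: [-0.1, -0.5, -1.5]
grip_width: 0.0191
grasp_force: 60.0
clock: 15.77
eef_pos: [0.4631, 0.0327, 0.0935]
tool_rot: [0.822, 0.569, 0.0, 0.0]
ft_force: [0.1, -0.3, -2.0]
grip_width: 0.0185
grasp_force: 60.0
[ 0.13 -0.34 -1.96] [ 0.02  0.02 -0.01]
```

```bash
python3 -m inch '[0,0,-1,0,0,0,0, 0,0,-2,0,0,0,0, 0,0,-2.5,0,0,0,0, 0,0,-2.5,0,0,0,0]'; python3 -c "
from h import *;o=bot.get_obs();print(o['ft_force'].round(2),o['ft_torque'].round(2))"
```

```text
clock: 16.1
eef_pos: [0.4632, 0.0327, 0.091]
tool_rot: [0.822, 0.569, 0.0, 0.0]
ft_force: [-1.1, 0.2, -1.3]
grip_width: 0.0185
grasp_force: 60.0
[-1.05  0.2  -1.32] [-0.1  -0.11  0.09]
```

```bash
python3 -m inch '[0,0,-1,0,0,0,0, 0,0,-2,0,0,0,0, 0,0,-2,0,0,0,0, 0,0,-2,0,0,0,0]'; python3 -c "
from h import *;o=bot.get_obs();print(o['ft_force'].round(2),o['ft_torque'].round(2))"
```

```text
clock: 16.43
eef_pos: [0.4631, 0.0326, 0.089]
tool_rot: [0.822, 0.569, 0.0, 0.0]
ft_force: [1.3, -1.0, -2.5]
grip_width: 0.0186
grasp_force: 60.0
[ 1.29 -1.04 -2.52] [-0.2  -0.1  -0.03]
```

```bash
python3 -m inch '[0,0,-1,0,0,0,0, 0,0,-2,0,0,0,0, 0,0,-2.5,0,0,0,0, 0,0,-2.5,0,0,0,0]'; python3 -c "
from h import *;o=bot.get_obs();print(o['ft_force'].round(2),o['ft_torque'].round(2))"
```

```text
clock: 16.77
eef_pos: [0.4631, 0.0326, 0.0865]
tool_rot: [0.822, 0.569, 0.0, 0.0]
ft_force: [1.2, -1.5, -1.3]
grip_width: 0.019
grasp_force: 60.0
[ 1.18 -1.51 -1.31] [-0.31 -0.16 -0.  ]
```

```bash
python3 -m inch '[0,0,-0.5,0,0,0,0, 0,0,-1,0,0,0,0, 0,0,-1.5,0,0,0,0, 0,0,-1.5,0,0,0,0]'; python3 -c "
from h import *;o=bot.get_obs();print(o['ft_force'].round(2),o['ft_torque'].round(2),o['eef_pos'].round(4))"
```

```text
clock: 17.1
eef_pos: [0.4632, 0.0326, 0.0854]
tool_rot: [0.822, 0.569, 0.0, 0.0]
ft_force: [-1.4, -2.3, 4.2]
grip_width: 0.0186
grasp_force: 60.7
[-1.41 -2.34  4.19] [-0.44  0.14 -0.03] [0.4632 0.0326 0.0854]
```

```bash
python3 -m inch '[0,0,-0.4,0,0,0,0, 0,0,-0.8,0,0,0,0, 0,0,-0.8,0,0,0,0, 0,0,-0.8,0,0,0,0]'; python3 -m inch '[0,0,0,0,0,0,0, 0,0,0,0,0,0,0]'
```

```text
clock: 17.43
eef_pos: [0.4632, 0.0326, 0.0854]
tool_rot: [0.822, 0.569, 0.001, 0.001]
ft_force: [-2.6, -2.5, 9.2]
grip_width: 0.0188
grasp_force: 61.6
clock: 17.6
eef_pos: [0.4632, 0.0326, 0.0854]
tool_rot: [0.822, 0.569, 0.001, 0.001]
ft_force: [-3.0, -1.4, 9.4]
grip_width: 0.019
grasp_force: 61.6
```

```bash
python3 -m inch '[0,0,-0.4,0,0,0,0, 0,0,-0.7,0,0,0,0, 0,0,-0.7,0,0,0,0, 0,0,-0.7,0,0,0,0]'; python3 -m inch '[0,0,0,0,0,0,0, 0,0,0,0,0,0,0, 0,0,0,0,0,0,0, 0,0,0,0,0,0,0, 0,0,0,0,0,0,0, 0,0,0,0,0,0,0]'
python3 - <<'E'
from h import *
q=bot.camera("side"); p=q[170:290,280:440]
cv2.imwrite("pics/t6.png",cv2.resize(p,(800,600),interpolation=cv2.INTER_CUBIC))
E
```

```text
clock: 17.93
eef_pos: [0.4632, 0.0326, 0.0854]
tool_rot: [0.822, 0.569, 0.001, 0.001]
ft_force: [-5.4, -2.5, 15.2]
grip_width: 0.0188
grasp_force: 62.3
clock: 18.43
eef_pos: [0.4632, 0.0326, 0.0854]
tool_rot: [0.822, 0.569, 0.001, 0.001]
ft_force: [-4.0, -2.8, 16.0]
grip_width: 0.0187
grasp_force: 62.3
```

View pics/t6.png

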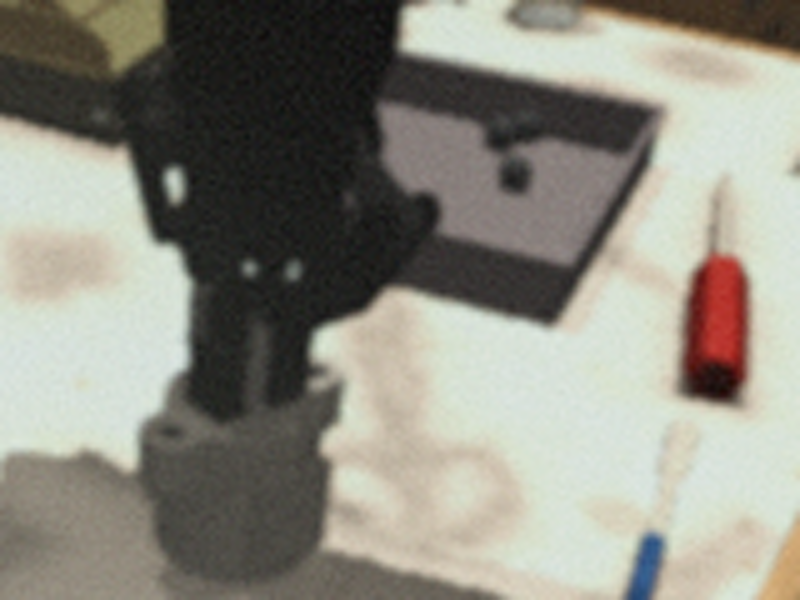

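The lid lies flush, with a pin showing in its left hole at about (165,432). The jar is upright, the three balls are in the tray near (500–540,125–175), and the press is steady at about 16 N, so I'm handing in.

```bash
python3 -c "
from workcell import bot;print(bot.job_done())"
```

```text
the job is handed in; nothing more can be done
None
```

I handed the job in at about 18.5 s of the 69 s allowed: the three balls are in the tray, and the jar stands upright, let go, with the lid flush on both dowels and still held pressed down at about 16 N; the hand-in call returned no verdict.

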